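Tip the disc-lidded seed case out of a full rack and stand it in the sowing tray

TASK

One of the five seed cases packed side by side in the rack has a round disc on its lid instead of a bar. Tip it forward by its top edge until it leans on the rack's front rail, then grip it by the spine, lift it out and stand it upright in the aluminium tray, its spine facing the tray's front (the short end on the robot's side), setting it down gently without dropping it. Leave the other cases standing in the rack and everything else on the bench where it is.

Things in the scene. Friction and masses are not known exactly. Their poses are not given: they have to be found in the camera images.
- disc_case: The case to fetch: closed beech box 90 mm deep (x), 44 wide (y), 155 tall (z), 0.25 to 0.5 kg, loose, a round dark steel disc (38 mm across, 5 high) on its lid. Origin: centre of the underside; z up, x from spine to back: the spine (narrow front face with card holder) is at x = -45 mm. Starts in one of the rack's three middle places, its x along the rack's x, 3 mm from the case on either side.
- disc_case_spine (a point): Centre of the disc case's spine face, 77.5 mm above its underside; axes as the case's.
- disc_case_foot (a point): Middle of the disc case's lower front edge (x = -45 mm, z = 0 in its frame). Pulled forward at the top, the case turns about this edge against the rack's lip, balances at about 30 degrees, and beyond that falls by itself onto the front rail and rests leaning about 40 degrees. Let go before the balance point it falls back upright.
- disc_case_lid (a point): Centre of the disc case's top face, 155 mm above its underside (the 5 mm disc lies on it). The top rear edge is 45 mm further along the case's +x; the space behind it is free, so closed fingers can hook it from behind.
- rack: Fixed wooden rack, 258 mm wide (y). Origin: on the bench under the centre of the row of cases; x to the rack's back, away from the robot. Floor under the cases 12 mm up; five places along y, 47 mm apart, the middle one at y = 0. Back board at x = 49 to 57 mm, only 72 mm high; cheeks 112 mm high at y = +-119 to 129 mm; open above. A steel lip 8 mm high lies at x = -50 mm, before the cases' feet.
- rack_rail (a point): Middle of the rack's front rail: a steel bar 12 mm thick along the rack's y, its centre 102 mm before the rack's origin (x = -102 mm) and 75 mm above the bench. Axes as the rack's.
- tray: Low rectangular open aluminium tray, fixed to the bench, 140 mm (x) x 94 mm (y), 30 mm high, walls and floor 5 mm thick: 130 x 84 mm inside. Origin: centre of its underside, z up. Its front, where the case's spine must face, is its short side at -x, the one on the robot's side.
- bar_case_a: One of four beech cases that stay in the rack: same size, mass and spine as the disc case, but the fitting on its lid is a straight dark steel bar (64 x 10 x 5 mm, along the case's depth). Loose. Origin and axes as for the disc case.
- bar_case_b: One of four beech cases that stay in the rack: same size, mass and spine as the disc case, but the fitting on its lid is a straight dark steel bar (64 x 10 x 5 mm, along the case's depth). Loose. Origin and axes as for the disc case.
- bar_case_c: One of four beech cases that stay in the rack: same size, mass and spine as the disc case, but the fitting on its lid is a straight dark steel bar (64 x 10 x 5 mm, along the case's depth). Loose. Origin and axes as for the disc case.
- bar_case_d: One of four beech cases that stay in the rack: same size, mass and spine as the disc case, but the fitting on its lid is a straight dark steel bar (64 x 10 x 5 mm, along the case's depth). Loose. Origin and axes as for the disc case.
- pot: Terracotta long tom pot, 140 mm tall, 106 mm across the rim, behind the tray; loose, to be left alone. Origin: centre of the underside.
- canister: Cream plastic canister with a screw cap, 143 mm tall, 90 mm across, to the robot's right of the tray; loose, to be left alone. Origin: centre of the underside.
- plug_tray: Black plastic plug tray 180 x 130 x 42 mm, to the far left of the rack; loose, to be left alone. Origin: centre of the underside.
- scoop: Aluminium scoop about 170 mm long and 34 mm high, lying to the left of the rack's back; loose, to be left alone. Origin: on its underside near the middle, x from handle to mouth.
- widger: Flat beech widger about 185 mm long, 8 mm thick, lying to the left of the rack's front; loose, to be left alone. Origin: on its underside near the middle, x along it.
Not all that is in view belongs to the job. Leave any red look-alike of the tray alone.

How it is judged:
By the outcome, as a careful person would: the job done as asked, in the order asked, and still so for the second after the job is handed in, with the robot touching nothing.
It also fails if it takes over 54 s, if anything falls off the work surface, if the arm or the gripper's body presses on something with over 40 N, if the wrist force passes 120 N, or if a joint passes its speed limit or range.

ROBOT

A 6-joint arm with a two-finger parallel gripper is mounted at the origin on the work surface. World frame = base frame: x ahead of the robot, y to its left, z up, the work surface at z = 0. Lengths are in m, angles in degrees, forces in N, time in s.
With the tool pointing down it reaches from about 0.275 to 0.85 m from the base axis. Payload 19 kg.
Tool frame: the origin (TCP) lies between the finger pads; the fingertips stand 17 mm ahead of it and the grasp point (between the pads) lies 2 mm behind it; z points along the fingers, y is the direction in which the jaws open and shut (so a half turn about z gives the same grasp; the last joint's range is limited). The gripper opens to 85 mm and grips with 20 to 120 N. Pads are 22 mm wide; open, the fingers measure 114 mm over their backs; the gripper's body (76 mm by 85 mm) begins 54 mm behind the grasp point. The pads swing forward as they close: fully open they stand 13 mm farther back than shut.
Start: joints at [60.734, 8.623, 82.357, -0, 89.026, -7.678], TCP at [0.212, 0.535, 0.248] pointing down, gripper open.
Joint ranges: [-160.23, 160.23], [-39.13, 120.54], [6.94, 153.29], [-79.49, 259.48], [9.18, 160.14], [-161.06, 161.06]. Speed limits (degrees/s): [108.29, 108.29, 127.2, 172.46, 172.46, 172.46].

INTERFACE

Orientations are given as a 3x3 rotation matrix whose columns are the frame's x, y, z axes.
In Python, from bench import env gives the robot as it stands.
- The arm moves only by the tool carry_out, never from a script. Its argument "moves" is a list of rows, each an object of numbers: "tx", "ty", "tz": the shift along the tool's x, y, z normalised to -1 to 1, where 1 is 30 mm; "ax", "ay", "az": the turn, a rotation vector about the tool's x, y, z normalised to -1 to 1, where 1 is 4 degrees; "fingers": the gripper command: -1 is shut, 1 is fully open, values between are in proportion. In form: [{"tx": .., "ty": .., "tz": .., "ax": .., "ay": .., "az": .., "fingers": ..}, ...]. A call has 1 to 8 rows; each row shifts and turns the commanded pose from where the row before left it, along the tool's axes as they then stand; what a row does not reach is not made up. A row lasts 1/10 s, in which the tool goes at most 50 mm and 8.59 degrees, less where a joint would pass 70% of its speed; a pose out of reach is approached as far as the arm can. A call with a number of a shift or a turn outside -1 to 1 is refused whole. A call with a gripper value outside its range is refused whole. The fingers move at their own pace and stop on an object; "squeeze" is the grip in N (left out, the last holds). Time passes only in rows, so rows that do not move let the fingers close. It gives the time, the measured TCP pose, the force and the opening at its end, in the units of the state.
- env.read_state(): the state, without advancing time (a new reading comes with each control period).
- env.get_image(name): name is "scene" or "top" or "wrist"; returns the picture (420x560x3 uint8, red, green, blue); there is no depth.
- env.calibration(name): a dict with "vertical_fov" (degrees; the focal length in pixels is half the picture's height over the tangent of half this angle, whatever the lens; pixels are square), "cx", "cy" (the principal point, pixels), "cam_to_world" (4x4, takes a point from camera to world coordinates). Camera axes: x right, y down, z forward; pixel columns grow to the right and rows downward; lengths in m; the calibration is good to about 2 mm. A picture is of the moment at which its call begins: read the wrist's pose just before it. calibration takes no time and is no camera call; for the wrist camera it gives the pose at the moment of the call.
- env.job_done(): hands the job in, once; it reports no verdict.
The state is a dict: "clock": time; "joint_positions": joint angles; "qvel": joint speeds; "joint_efforts": joint torques, N m; "eef_pos": TCP position; "ee_rot": TCP orientation; "ft_force": force on the tool from outside, world axes, zero at the start; "wrist_torque": the same for the moment, N m; "gripper_width": opening from 0.0 (shut) to 1.0 (fully open).
Only numpy, scipy, OpenCV 4.12 (cv2) and the standard library are available. Lean on these libraries where they do the work, as an engineer would, in place of code of your own. Each camera call takes 0.05 s, during which the arm holds its last target. There are 200 camera calls.

## Working session

There is one attempt and no reset: what is moved stays moved. The work goes in short steps, Python scripts to look and compute and a tool call to move; the robot and the scene stay as the last step left them, time stands still between calls to the robot, and variables do not carry over. Pictures are saved under pics/ and viewed, about 8 in all and at most 12, crops included, and the job is handed in when it is done.

Besides the shell and the picture viewer there is one more tool, called as a command line: name --argument value ..., lists and objects as JSON in quotes. carry_out: Moves the arm, as the interface text tells. Scaled input: -1 to 1 covers 30 mm each way for a shift and 4 degrees each way for a turn. Its arguments: {"type":"object","properties":{"moves":{"type":"array"},"squeeze":{"type":"number"}},"required":["moves"]}

```bash
ls; mkdir -p pics
python3 - <<'E'
from bench import env
import cv2,numpy as np
for n in("scene","top"):
    cv2.imwrite(f"pics/{n}0.png",env.get_image(n)[:,:,::-1])
    c=env.calibration(n);print(n,c["vertical_fov"],c["cx"],c["cy"],np.round(c["cam_to_world"],3).tolist(),[k for k in c])
print(env.read_state())
E
```

```text
pics
scene 54.29208624943082 281.9414682320507 207.88688231669093 [[-0.642, 0.558, -0.526, 1.175], [0.767, 0.463, -0.444, 0.471], [-0.005, -0.688, -0.725, 0.907], [0.0, 0.0, 0.0, 1.0]] ['vertical_fov', 'cx', 'cy', 'cam_to_world']
top 48.925341883679145 274.3531576080991 206.64428399538792 [[-0.011, -0.993, 0.119, 0.383], [-1.0, 0.013, 0.014, -0.043], [-0.015, -0.119, -0.993, 1.693], [0.0, 0.0, 0.0, 1.0]] ['vertical_fov', 'cx', 'cy', 'cam_to_world']
{'clock': 0.1, 'joint_positions': array([ 6.07334714e+01,  8.64702013e+00,  8.23868935e+01, -2.33907109e-04,
        8.90283444e+01, -7.67972307e+00]), 'qvel': array([-0.01599596, -0.10980056, -0.09201286,  0.10802711, -0.05928245,
        0.03929715]), 'joint_efforts': array([ 5.35668703e-03, -7.14380121e+01, -5.71786308e+01, -1.80004126e-04,
        7.06224018e-03, -3.89899867e-05]), 'eef_pos': array([0.21148728, 0.5344758 , 0.24776764]), 'ee_rot': array([[-9.29861225e-01,  3.67910076e-01, -5.27651883e-04],
       [ 3.67910428e-01,  9.29860750e-01, -9.49902546e-04],
       [ 1.41164058e-04, -1.07740617e-03, -9.99999410e-01]]), 'ft_force': array([-0.19089485, -0.48743065, -0.35661147]), 'wrist_torque': array([-0.00327035, -0.00161481,  0.00070441]), 'gripper_width': 0.9990800240324359}
```

View pics/scene0.png

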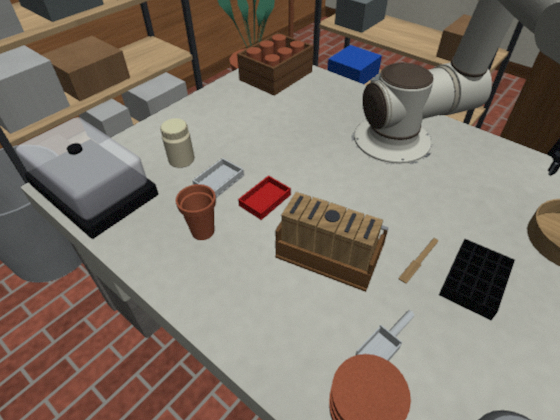

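View pics/top0.png

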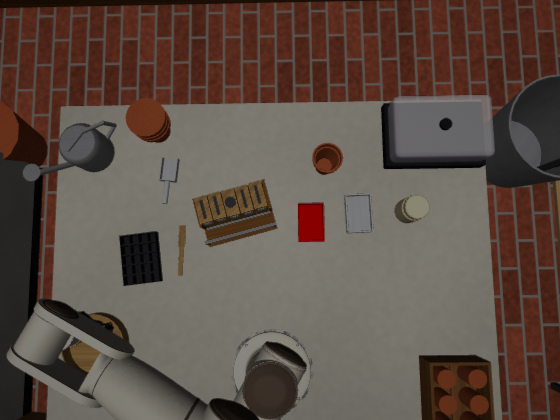

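The disc case is the middle of the five (scene pixel 332,215; top pixel 231,202). The rack is turned about 13°, and the grey tray is at top pixel (358,214) with the red look-alike beside it at (311,222). I'll zoom in for corner measurements.

Run:
```python
import cv2,numpy as np
a=cv2.imread("pics/top0.png");b=cv2.imread("pics/scene0.png")
r=lambda i,x,y,w,h,k:cv2.resize(i[y:y+h,x:x+w],None,fx=k,fy=k,interpolation=cv2.INTER_CUBIC)
L=np.vstack([r(a,185,175,100,75,4),r(a,340,185,100,75,4)])
R=np.vstack([r(b,270,190,133,100,3),r(b,150,110,133,100,3)])
cv2.imwrite("pics/crop.png",np.hstack([L,R]))
```

```text
(no output)
```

View pics/crop.png

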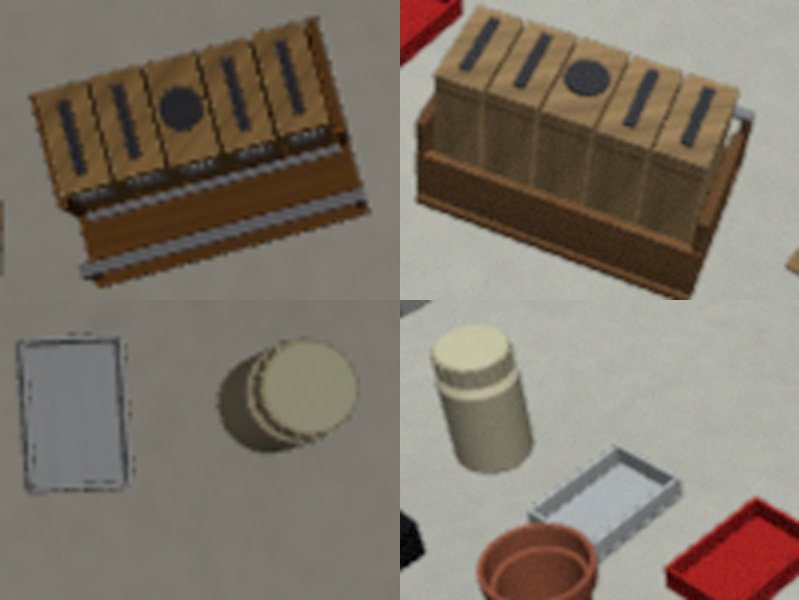

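```bash
cat > h.py <<'E'
import numpy as np
from bench import env
def ray(n,px,c=None):
    c=c or env.calibration(n); f=210/np.tan(np.radians(c["vertical_fov"]/2)); T=np.array(c["cam_to_world"])
    d=T[:3,:3]@[(px[0]-c["cx"])/f,(px[1]-c["cy"])/f,1.]
    return T[:3,3],d
def onz(n,px,z,c=None):
    o,d=ray(n,px,c); return (o+d*(z-o[2])/d[2])[:2]
def proj(n,P,c=None):
    c=c or env.calibration(n); f=210/np.tan(np.radians(c["vertical_fov"]/2)); T=np.linalg.inv(c["cam_to_world"])
    q=T[:3,:3]@np.array(P,float)+T[:3,3]; return np.array([c["cx"]+f*q[0]/q[2],c["cy"]+f*q[1]/q[2]])
E
python3 - <<'E'
from h import *
np.set_printoptions(precision=4,suppress=True)
t1=lambda X,Y:((X+.5)/4-.5+185,(Y+.5)/4-.5+175)
t2=lambda X,Y:((X+.5)/4-.5+340,(Y-300+.5)/4-.5+185)
s1=lambda X,Y:((X-400+.5)/3-.5+270,(Y+.5)/3-.5+190)
s2=lambda X,Y:((X-400+.5)/3-.5+150,(Y-300+.5)/3-.5+110)
print("disc top",onz("top",t1(182,109),.172),"scene",onz("scene",s1(587,77),.172))
for p in [(32,94),(303,22)]: print("back corner",onz("top",t1(*p),.167))
for p in [(435,76),(697,165),(738,90),(480,8)]: print("scene corner",onz("scene",s1(*p),.167))
a,b=[onz("top",t1(*p),.081) for p in [(80,270),(365,197)]];print("rail",a,b,(a+b)/2,np.degrees(np.arctan2(*(a-b)[[0,1]])))
q=np.array([onz("top",t2(*p),.03) for p in [(17,340),(120,336),(130,487),(27,492)]]);print(q,q.mean(0))
q=np.array([onz("scene",s2(*p),.03) for p in [(615,447),(682,487),(529,516)]]);print(q,(q[1]+q[2])/2)
E
```

```text
disc top [0.5832 0.1252] scene [0.5842 0.1303]
back corner [0.5982 0.2514]
back corner [0.656  0.0241]
scene corner [0.6584 0.0319]
scene corner [0.6013 0.2452]
scene corner [0.5141 0.2299]
scene corner [0.5729 0.0107]
rail [0.4545 0.2245] [ 0.5153 -0.0252] [0.4849 0.0996] -13.675164625848476
[[ 0.6228 -0.2728]
 [ 0.6252 -0.3661]
 [ 0.488  -0.3702]
 [ 0.4847 -0.2777]] [ 0.5552 -0.3217]
[[ 0.4953 -0.367 ]
 [ 0.4963 -0.2634]
 [ 0.6319 -0.3555]] [ 0.5641 -0.3094]
```

```bash
cat >> h.py <<'E'
from scipy.spatial.transform import Rotation as R
YAW=14.2; C=np.array([.5835,.127]); TRAY=np.array([.5552,-.3217]); TYAW=2.
def frame(yaw,pitch):
    "tool rotation: z at 'pitch' deg (-90 = down, 0 = level) in the vertical plane of heading yaw, y = horizontal left"
    a,p=np.radians(yaw),np.radians(pitch)
    z=np.array([np.cos(a)*np.cos(p),np.sin(a)*np.cos(p),np.sin(p)]); y=np.array([-np.sin(a),np.cos(a),0])
    return np.c_[np.cross(y,z),y,z]
def rk(x,y,z,yaw=None,c=None):
    a=np.radians(YAW if yaw is None else yaw); c=C if c is None else c
    return np.array([c[0]+x*np.cos(a)-y*np.sin(a),c[1]+x*np.sin(a)+y*np.cos(a),z])
def plan(wps,start=None):
    "wps: (pos,rot,n). prints normalised rows"
    s=env.read_state(); p,r=start or (s["eef_pos"],s["ee_rot"])
    for q,Q,n in wps:
        tot=R.from_matrix(np.array(r).T@Q).as_rotvec()/n; P=np.array(p)
        st=R.from_rotvec(tot); cur=R.from_matrix(r); d=(np.array(q)-P)/n
        print("--",n)
        for i in range(n):
            t=cur.as_matrix().T@d/.03; print(np.round(t,2),np.round(np.degrees(tot)/4,2)); cur=cur*st
        p,r=q,Q
E
python3 - <<'E'
from h import *
plan([(rk(.066,0,.29),frame(YAW,-90),23)])
E
```

```text
-- 23
[-0.8  -0.29 -0.06] [-0.   -0.   -0.39]
[-0.79 -0.32 -0.06] [-0.   -0.   -0.39]
[-0.78 -0.34 -0.06] [-0.   -0.   -0.39]
[-0.77 -0.36 -0.06] [-0.   -0.   -0.39]
[-0.76 -0.38 -0.06] [-0.   -0.   -0.39]
[-0.75 -0.4  -0.06] [-0.   -0.   -0.39]
[-0.74 -0.42 -0.06] [-0.   -0.   -0.39]
[-0.73 -0.44 -0.06] [-0.   -0.   -0.39]
[-0.71 -0.46 -0.06] [-0.   -0.   -0.39]
[-0.7  -0.48 -0.06] [-0.   -0.   -0.39]
[-0.69 -0.5  -0.06] [-0.   -0.   -0.39]
[-0.67 -0.52 -0.06] [-0.   -0.   -0.39]
[-0.66 -0.53 -0.06] [-0.   -0.   -0.39]
[-0.65 -0.55 -0.06] [-0.   -0.   -0.39]
[-0.63 -0.57 -0.06] [-0.   -0.   -0.39]
[-0.61 -0.59 -0.06] [-0.   -0.   -0.39]
[-0.6  -0.6  -0.06] [-0.   -0.   -0.39]
[-0.58 -0.62 -0.06] [-0.   -0.   -0.39]
[-0.56 -0.63 -0.06] [-0.   -0.   -0.39]
[-0.55 -0.65 -0.06] [-0.   -0.   -0.39]
[-0.53 -0.66 -0.06] [-0.   -0.   -0.39]
[-0.51 -0.68 -0.06] [-0.   -0.   -0.39]
[-0.49 -0.69 -0.06] [-0.   -0.   -0.39]
```

carry_out --moves '[{"tx": -0.8,"ty": -0.3,"tz": -0.06,"az": -0.39,"fingers": -1},{"tx": -0.8,"ty": -0.32,"tz": -0.06,"az": -0.39,"fingers": -1},{"tx": -0.78,"ty": -0.34,"tz": -0.06,"az": -0.39,"fingers": -1},{"tx": -0.77,"ty": -0.36,"tz": -0.06,"az": -0.39,"fingers": -1},{"tx": -0.76,"ty": -0.38,"tz": -0.06,"az": -0.39,"fingers": -1},{"tx": -0.75,"ty": -0.4,"tz": -0.06,"az": -0.39,"fingers": -1},{"tx": -0.74,"ty": -0.42,"tz": -0.06,"az": -0.39,"fingers": -1},{"tx": -0.73,"ty": -0.44,"tz": -0.06,"az": -0.39,"fingers": -1}]'

```text
$.moves[0]: bad value
```

carry_out --moves '[{"tx": -0.71,"ty": -0.46,"tz": -0.06,"az": -0.39,"fingers": -1},{"tx": -0.7,"ty": -0.48,"tz": -0.06,"az": -0.39,"fingers": -1},{"tx": -0.69,"ty": -0.5,"tz": -0.06,"az": -0.39,"fingers": -1},{"tx": -0.67,"ty": -0.52,"tz": -0.06,"az": -0.39,"fingers": -1},{"tx": -0.66,"ty": -0.53,"tz": -0.06,"az": -0.39,"fingers": -1},{"tx": -0.65,"ty": -0.55,"tz": -0.06,"az": -0.39,"fingers": -1},{"tx": -0.63,"ty": -0.57,"tz": -0.06,"az": -0.39,"fingers": -1},{"tx": -0.61,"ty": -0.59,"tz": -0.06,"az": -0.39,"fingers": -1}]'

```text
$.moves[0]: bad value
```

carry_out --moves '[{"tx": -0.6,"ty": -0.6,"tz": -0.06,"az": -0.39,"fingers": -1},{"tx": -0.58,"ty": -0.62,"tz": -0.06,"az": -0.39,"fingers": -1},{"tx": -0.56,"ty": -0.63,"tz": -0.06,"az": -0.39,"fingers": -1},{"tx": -0.55,"ty": -0.65,"tz": -0.06,"az": -0.39,"fingers": -1},{"tx": -0.53,"ty": -0.66,"tz": -0.06,"az": -0.39,"fingers": -1},{"tx": -0.51,"ty": -0.68,"tz": -0.06,"az": -0.39,"fingers": -1},{"tx": -0.49,"ty": -0.69,"tz": -0.06,"az": -0.39,"fingers": -1}]'

```text
$.moves[0]: bad value
```

Run:
```python
from h import *
import cv2
np.set_printoptions(precision=4,suppress=True)
s=env.read_state();print(s["clock"],s["eef_pos"],s["ee_rot"],s["joint_positions"],s["ft_force"],s["gripper_width"])
c=env.calibration("wrist");i=env.get_image("wrist")
cv2.imwrite("pics/w1.png",i[:,:,::-1])
np.save("w1.npy",c,allow_pickle=True)
print(c)
```

```text
0.1 [0.2115 0.5345 0.2478] [[-0.9299  0.3679 -0.0005]
 [ 0.3679  0.9299 -0.0009]
 [ 0.0001 -0.0011 -1.    ]] [60.7335  8.647  82.3869 -0.0002 89.0283 -7.6797] [-0.1909 -0.4874 -0.3566] 0.9990800240324359
{'vertical_fov': 68.17701731525156, 'cx': 283.5240585235068, 'cy': 210.51986798633266, 'cam_to_world': array([[ 0.3682,  0.8973,  0.2436,  0.1489],
       [ 0.9298, -0.3553, -0.0966,  0.5573],
       [-0.0001,  0.2621, -0.965 ,  0.3738],
       [ 0.    ,  0.    ,  0.    ,  1.    ]])}
```

View pics/w1.png

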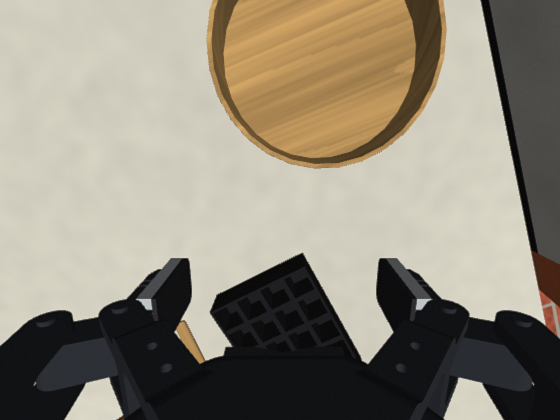

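The calls were refused because each row needs all its keys, and the arm has not moved. The picture shows only the bowl and the plug tray below the hand. I'll resend with the full keys.

carry_out --moves '[{"tx": -0.8,"ty": -0.3,"tz": -0.06,"ax": 0,"ay": 0,"az": -0.39,"fingers": -1},{"tx": -0.8,"ty": -0.32,"tz": -0.06,"ax": 0,"ay": 0,"az": -0.39,"fingers": -1},{"tx": -0.78,"ty": -0.34,"tz": -0.06,"ax": 0,"ay": 0,"az": -0.39,"fingers": -1},{"tx": -0.77,"ty": -0.36,"tz": -0.06,"ax": 0,"ay": 0,"az": -0.39,"fingers": -1},{"tx": -0.76,"ty": -0.38,"tz": -0.06,"ax": 0,"ay": 0,"az": -0.39,"fingers": -1},{"tx": -0.75,"ty": -0.4,"tz": -0.06,"ax": 0,"ay": 0,"az": -0.39,"fingers": -1},{"tx": -0.74,"ty": -0.42,"tz": -0.06,"ax": 0,"ay": 0,"az": -0.39,"fingers": -1},{"tx": -0.73,"ty": -0.44,"tz": -0.06,"ax": 0,"ay": 0,"az": -0.39,"fingers": -1}]'

```text
clock: 0.95
eef_pos: [0.3644, 0.3971, 0.2626]
ee_rot: [[-0.988, 0.157, -0.0], [0.157, 0.988, -0.0], [0.0, -0.0, -1.0]]
ft_force: [-0.1, 0.5, 0.2]
gripper_width: -0.002
```

carry_out --moves '[{"tx": -0.71,"ty": -0.46,"tz": -0.06,"ax": 0,"ay": 0,"az": -0.39,"fingers": -1},{"tx": -0.7,"ty": -0.48,"tz": -0.06,"ax": 0,"ay": 0,"az": -0.39,"fingers": -1},{"tx": -0.69,"ty": -0.5,"tz": -0.06,"ax": 0,"ay": 0,"az": -0.39,"fingers": -1},{"tx": -0.67,"ty": -0.52,"tz": -0.06,"ax": 0,"ay": 0,"az": -0.39,"fingers": -1},{"tx": -0.66,"ty": -0.53,"tz": -0.06,"ax": 0,"ay": 0,"az": -0.39,"fingers": -1},{"tx": -0.65,"ty": -0.55,"tz": -0.06,"ax": 0,"ay": 0,"az": -0.39,"fingers": -1},{"tx": -0.63,"ty": -0.57,"tz": -0.06,"ax": 0,"ay": 0,"az": -0.39,"fingers": -1},{"tx": -0.61,"ty": -0.59,"tz": -0.06,"ax": 0,"ay": 0,"az": -0.39,"fingers": -1}]'

```text
clock: 1.75
eef_pos: [0.516, 0.261, 0.2769]
ee_rot: [[-0.998, -0.06, -0.0], [-0.06, 0.998, -0.0], [0.0, -0.0, -1.0]]
ft_force: [0.2, 0.0, -1.6]
gripper_width: 0.004
```

carry_out --moves '[{"tx": -0.6,"ty": -0.6,"tz": -0.06,"ax": 0,"ay": 0,"az": -0.39,"fingers": -1},{"tx": -0.58,"ty": -0.62,"tz": -0.06,"ax": 0,"ay": 0,"az": -0.39,"fingers": -1},{"tx": -0.56,"ty": -0.63,"tz": -0.06,"ax": 0,"ay": 0,"az": -0.39,"fingers": -1},{"tx": -0.55,"ty": -0.65,"tz": -0.06,"ax": 0,"ay": 0,"az": -0.39,"fingers": -1},{"tx": -0.53,"ty": -0.66,"tz": -0.06,"ax": 0,"ay": 0,"az": -0.39,"fingers": -1},{"tx": -0.51,"ty": -0.68,"tz": -0.06,"ax": 0,"ay": 0,"az": -0.39,"fingers": -1},{"tx": -0.49,"ty": -0.69,"tz": -0.06,"ax": 0,"ay": 0,"az": -0.39,"fingers": -1},{"tx": 0,"ty": 0,"tz": 0,"ax": 0,"ay": 0,"az": 0,"fingers": -1}]'

```text
clock: 2.55
eef_pos: [0.6497, 0.1409, 0.2887]
ee_rot: [[-0.969, -0.246, -0.001], [-0.246, 0.969, -0.001], [0.001, -0.0, -1.0]]
ft_force: [0.4, 0.7, -0.2]
gripper_width: -0.001
```

Run:
```python
from h import *
import cv2
np.set_printoptions(precision=4,suppress=True)
c=env.calibration("wrist");i=env.get_image("wrist")
s=env.read_state();print(s["clock"],s["eef_pos"],s["ee_rot"],s["joint_positions"],s["gripper_width"])
cv2.imwrite("pics/w2.png",i[:,:,::-1])
np.save("w2.npy",c,allow_pickle=True)
for x,y in[(0,0),(.045,.022),(.045,-.022),(-.045,.022),(-.045,-.022)]: print(x,y,proj("wrist",rk(x,y,.167 if x else .172),c))
```

```text
2.6 [0.6488 0.1421 0.2888] [[-0.9694 -0.2453 -0.0012]
 [-0.2453  0.9694 -0.0003]
 [ 0.0013  0.     -1.    ]] [  5.7147  19.0426  64.9394  -0.0085  96.0895 -98.486 ] -0.004709870200251976
0 0 [288.7873 126.3242]
0.045 0.022 [315.6321 183.9772]
0.045 -0.022 [261.2274 183.979 ]
-0.045 0.022 [318.968   62.7029]
-0.045 -0.022 [258.926  62.691]
```

View pics/w2.png

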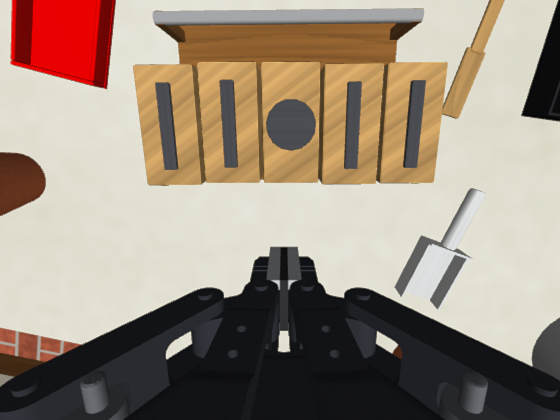

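The wrist view shows the disc centre at (291,125), against (289,126) predicted. That is about 1.5 mm off, and the rack yaw is about 14.7°. Next I'll plan the descent and the pull.

```bash
sed -i 's/^YAW=14.2; C=np.array(\[.5835,.127\])/YAW=14.7; C=np.array([.582,.128])/' h.py
python3 - <<'E'
from h import *
F=frame(YAW,-90)
def w(th):
    t=np.radians(th); return rk((90*np.cos(t)-126*np.sin(t)-34)/1000,0,(29+90*np.sin(t)+126*np.cos(t))/1000)
plan([(rk(.068,0,.155),F,6),(w(0),F,2),(w(6),F,3),(w(12),F,3),(w(18),F,3),(w(24),F,3),(w(30),F,3),(w(35),F,4)])
E
```

```text
-- 6
[0.   0.02 0.74] [ 0.   -0.   -0.02]
[0.   0.02 0.74] [ 0.   -0.   -0.02]
[0.   0.02 0.74] [ 0.   -0.   -0.02]
[0.   0.02 0.74] [ 0.   -0.   -0.02]
[0.   0.02 0.74] [ 0.   -0.   -0.02]
[0.   0.02 0.74] [ 0.   -0.   -0.02]
-- 2
[ 0.2 -0.  -0. ] [0. 0. 0.]
[ 0.2 -0.  -0. ] [0. 0. 0.]
-- 3
[ 0.15 -0.   -0.1 ] [0. 0. 0.]
[ 0.15 -0.   -0.1 ] [0. 0. 0.]
[ 0.15 -0.   -0.1 ] [0. 0. 0.]
-- 3
[ 0.16  0.   -0.08] [0. 0. 0.]
[ 0.16  0.   -0.08] [0. 0. 0.]
[ 0.16  0.   -0.08] [0. 0. 0.]
-- 3
[ 0.17 -0.   -0.06] [0. 0. 0.]
[ 0.17 -0.   -0.06] [0. 0. 0.]
[ 0.17 -0.   -0.06] [0. 0. 0.]
-- 3
[ 0.17  0.   -0.05] [0. 0. 0.]
[ 0.17  0.   -0.05] [0. 0. 0.]
[ 0.17  0.   -0.05] [0. 0. 0.]
-- 3
[ 0.18  0.   -0.03] [0. 0. 0.]
[ 0.18  0.   -0.03] [0. 0. 0.]
[ 0.18  0.   -0.03] [0. 0. 0.]
-- 4
[ 0.11 -0.   -0.01] [0. 0. 0.]
[ 0.11 -0.   -0.01] [0. 0. 0.]
[ 0.11 -0.   -0.01] [0. 0. 0.]
[ 0.11 -0.   -0.01] [0. 0. 0.]
```

carry_out --moves '[{"tx": 0,"ty": 0.02,"tz": 0.74,"ax": 0,"ay": 0,"az": -0.02,"fingers": -1},{"tx": 0,"ty": 0.02,"tz": 0.74,"ax": 0,"ay": 0,"az": -0.02,"fingers": -1},{"tx": 0,"ty": 0.02,"tz": 0.74,"ax": 0,"ay": 0,"az": -0.02,"fingers": -1},{"tx": 0,"ty": 0.02,"tz": 0.74,"ax": 0,"ay": 0,"az": -0.02,"fingers": -1},{"tx": 0,"ty": 0.02,"tz": 0.74,"ax": 0,"ay": 0,"az": -0.02,"fingers": -1},{"tx": 0,"ty": 0.02,"tz": 0.74,"ax": 0,"ay": 0,"az": -0.02,"fingers": -1},{"tx": 0,"ty": 0,"tz": 0,"ax": 0,"ay": 0,"az": 0,"fingers": -1}]'

```text
clock: 3.3
eef_pos: [0.6454, 0.1471, 0.1534]
ee_rot: [[-0.967, -0.255, -0.005], [-0.255, 0.967, -0.0], [0.005, 0.001, -1.0]]
ft_force: [-0.4, 0.2, -0.5]
gripper_width: -0.001
```

carry_out --moves '[{"tx": 0.2,"ty": 0,"tz": 0,"ax": 0,"ay": 0,"az": 0,"fingers": -1},{"tx": 0.2,"ty": 0,"tz": 0,"ax": 0,"ay": 0,"az": 0,"fingers": -1},{"tx": 0.15,"ty": 0,"tz": -0.1,"ax": 0,"ay": 0,"az": 0,"fingers": -1},{"tx": 0.15,"ty": 0,"tz": -0.1,"ax": 0,"ay": 0,"az": 0,"fingers": -1},{"tx": 0.15,"ty": 0,"tz": -0.1,"ax": 0,"ay": 0,"az": 0,"fingers": -1}]'

```text
clock: 3.8
eef_pos: [0.6222, 0.14, 0.1664]
ee_rot: [[-0.967, -0.255, 0.001], [-0.255, 0.967, 0.0], [-0.001, -0.0, -1.0]]
ft_force: [1.1, 0.3, -0.6]
gripper_width: 0.001
```

carry_out --moves '[{"tx": 0.16,"ty": 0,"tz": -0.08,"ax": 0,"ay": 0,"az": 0,"fingers": -1},{"tx": 0.16,"ty": 0,"tz": -0.08,"ax": 0,"ay": 0,"az": 0,"fingers": -1},{"tx": 0.16,"ty": 0,"tz": -0.08,"ax": 0,"ay": 0,"az": 0,"fingers": -1},{"tx": 0.17,"ty": 0,"tz": -0.06,"ax": 0,"ay": 0,"az": 0,"fingers": -1},{"tx": 0.17,"ty": 0,"tz": -0.06,"ax": 0,"ay": 0,"az": 0,"fingers": -1},{"tx": 0.17,"ty": 0,"tz": -0.06,"ax": 0,"ay": 0,"az": 0,"fingers": -1}]'

```text
clock: 4.4
eef_pos: [0.5934, 0.1324, 0.1782]
ee_rot: [[-0.967, -0.255, -0.0], [-0.255, 0.967, -0.0], [0.0, -0.0, -1.0]]
ft_force: [0.8, 0.5, -0.6]
gripper_width: 0.0
```

carry_out --moves '[{"tx": 0.17,"ty": 0,"tz": -0.05,"ax": 0,"ay": 0,"az": 0,"fingers": -1},{"tx": 0.17,"ty": 0,"tz": -0.05,"ax": 0,"ay": 0,"az": 0,"fingers": -1},{"tx": 0.17,"ty": 0,"tz": -0.05,"ax": 0,"ay": 0,"az": 0,"fingers": -1},{"tx": 0.17,"ty": 0,"tz": -0.03,"ax": 0,"ay": 0,"az": 0,"fingers": -1},{"tx": 0.17,"ty": 0,"tz": -0.03,"ax": 0,"ay": 0,"az": 0,"fingers": -1},{"tx": 0.17,"ty": 0,"tz": -0.03,"ax": 0,"ay": 0,"az": 0,"fingers": -1}]'

```text
clock: 5.0
eef_pos: [0.5638, 0.1246, 0.1853]
ee_rot: [[-0.967, -0.255, -0.0], [-0.255, 0.967, -0.0], [0.0, -0.0, -1.0]]
ft_force: [0.7, 0.5, -0.0]
gripper_width: -0.002
```

carry_out --moves '[{"tx": 0.11,"ty": 0,"tz": -0.01,"ax": 0,"ay": 0,"az": 0,"fingers": -1},{"tx": 0.11,"ty": 0,"tz": -0.01,"ax": 0,"ay": 0,"az": 0,"fingers": -1},{"tx": 0.11,"ty": 0,"tz": -0.01,"ax": 0,"ay": 0,"az": 0,"fingers": -1},{"tx": 0.11,"ty": 0,"tz": -0.01,"ax": 0,"ay": 0,"az": 0,"fingers": -1},{"tx": 0,"ty": 0,"tz": 0,"ax": 0,"ay": 0,"az": 0,"fingers": -1},{"tx": 0,"ty": 0,"tz": 0,"ax": 0,"ay": 0,"az": 0,"fingers": -1}]'

```text
clock: 5.6
eef_pos: [0.5515, 0.1214, 0.1865]
ee_rot: [[-0.967, -0.255, 0.0], [-0.255, 0.967, -0.0], [-0.0, -0.0, -1.0]]
ft_force: [0.2, 0.8, -0.8]
gripper_width: 0.003
```

Run:
```python
from h import *
import cv2
a=env.get_image("scene")[150:310,220:440];b=env.get_image("top")[150:270,170:300]
cv2.imwrite("pics/lean.png",np.hstack([cv2.resize(a,(440,320)),cv2.resize(b,(347,320))])[:,:,::-1])
s=env.read_state();print(s["clock"],s["eef_pos"],s["joint_positions"].round(1))
```

```text
5.7 [0.55153833 0.12137172 0.18644575] [   4.6    9.    89.1   -0.    81.9 -100.2]
```

View pics/lean.png

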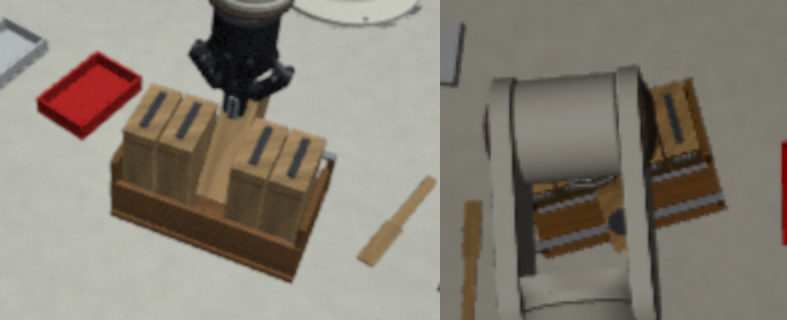

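The picture shows the disc case leaning forward on the rail, the hand behind it, and the other four still upright. Next I'll lift clear, open the fingers and start tilting.

carry_out --moves '[{"tx": -0.1,"ty": 0,"tz": -0.6,"ax": 0,"ay": 0,"az": 0,"fingers": -1},{"tx": 0,"ty": 0,"tz": -1,"ax": 0,"ay": 0,"az": 0,"fingers": -1},{"tx": 0,"ty": 0,"tz": -1,"ax": 0,"ay": 0,"az": 0,"fingers": -1},{"tx": 0,"ty": 0,"tz": -1,"ax": 0,"ay": 0,"az": 0,"fingers": 1},{"tx": 0.5,"ty": 0,"tz": -0.5,"ax": 0,"ay": -0.8,"az": 0,"fingers": 1},{"tx": 0.5,"ty": 0,"tz": 0,"ax": 0,"ay": -0.8,"az": 0,"fingers": 1},{"tx": 0.5,"ty": 0,"tz": 0,"ax": 0,"ay": -0.8,"az": 0,"fingers": 1},{"tx": 0,"ty": 0,"tz": 0,"ax": 0,"ay": 0,"az": 0,"fingers": 1}]'

```text
clock: 6.5
eef_pos: [0.5093, 0.1104, 0.3076]
ee_rot: [[-0.953, -0.255, 0.164], [-0.251, 0.967, 0.043], [-0.169, -0.0, -0.986]]
ft_force: [0.6, 0.4, -0.5]
gripper_width: 0.848
```

Run:
```python
from h import *
from scipy.optimize import brentq
s=env.read_state();q=s["joint_positions"];p=s["eef_pos"];print(p.round(4),q.round(2),s["ee_rot"].round(3).tolist())
L1,L2=.57,.495
a,b=np.radians(q[1]),np.radians(q[1]+q[2])
w=np.array([L1*np.sin(a)+L2*np.sin(b),L1*np.cos(a)+L2*np.cos(b)])  # radial, z rel shoulder
r=np.hypot(*p[:2]); t=np.radians(180-q[1:3].sum()-q[4]); print("tilt",np.degrees(t))
L3=(r-w[0])/np.sin(t); print("wrist r",w[0],"r",r,"L3",L3,"shoulder z",p[2]+L3*np.cos(t)-w[1])
h=-.306+L3
for pitch in(-30,-40,-45,-50,-55):
  for back in (0,.09):
    P=rk(-.109-back*np.cos(np.radians(pitch)),0,.115-back*np.sin(np.radians(pitch)))
    u=frame(YAW,pitch)[:,2]; W=P-L3*u; R0=np.hypot(*W[:2]);Z=W[2]-h; D=np.hypot(R0,Z)
    c=(D*D-L1**2-L2**2)/(2*L1*L2); q3=np.degrees(np.arccos(np.clip(c,-1,1)))
    q2=np.degrees(np.arctan2(R0,Z)-np.arctan2(L2*np.sin(np.radians(q3)),L1+L2*c)); print(pitch,back,"wrist",W.round(3),"q2",q2.round(1),"q3",q3.round(1),"q5~",90-pitch+90-180+0-0+(180-q2-q3-90-pitch-90+pitch).round(1))
```

```text
[0.5093 0.1104 0.3076] [   2.55   -4.87   90.      2.04   85.33 -102.21] [[-0.953, -0.255, 0.164], [-0.251, 0.967, 0.043], [-0.169, -0.0, -0.986]]
tilt 9.541435049954814
wrist r 0.44480567078133376 r 0.5211856202285893 L3 0.46078408749976707 shoulder z 0.15199957662751307
-30 0 wrist [ 0.091 -0.001  0.345] q2 -33.4 q3 158.6 q5~ -95.2
-30 0.09 wrist [ 0.015 -0.021  0.39 ] q2 -53.5 q3 155.6 q5~ -72.0
-40 0 wrist [0.135 0.011 0.411] q2 -32.4 q3 149.4 q5~ -77.0
-40 0.09 wrist [ 0.068 -0.007  0.469] q2 -47.7 q3 145.7 q5~ -58.099999999999994
-45 0 wrist [0.161 0.018 0.441] q2 -30.3 q3 144.9 q5~ -69.6
-45 0.09 wrist [0.1   0.002 0.504] q2 -43.3 q3 140.9 q5~ -52.599999999999994
-50 0 wrist [0.19  0.025 0.468] q2 -27.7 q3 140.4 q5~ -62.8
-50 0.09 wrist [0.134 0.011 0.537] q2 -38.7 q3 136.0 q5~ -47.3
-55 0 wrist [0.221 0.033 0.492] q2 -24.6 q3 136.0 q5~ -56.400000000000006
-55 0.09 wrist [0.171 0.02  0.566] q2 -34.0 q3 131.1 q5~ -42.099999999999994
```

Run:
```python
from h import *
F=frame(YAW,-50);u=F[:,2]
G=rk(-.1088,0,.1147)+.002*u
plan([(G-.08*u,F,8)])
```

```text
-- 8
[ 0.44 -0.01  0.49] [ 0.   -0.95  0.  ]
[ 0.47 -0.01  0.46] [ 0.   -0.95  0.  ]
[ 0.5  -0.01  0.43] [ 0.   -0.95  0.  ]
[ 0.53 -0.01  0.39] [ 0.   -0.95  0.  ]
[ 0.55 -0.01  0.36] [ 0.   -0.95  0.  ]
[ 0.57 -0.01  0.32] [ 0.   -0.95  0.  ]
[ 0.59 -0.01  0.28] [ 0.   -0.95  0.  ]
[ 0.61 -0.01  0.24] [ 0.   -0.95  0.  ]
```

carry_out --moves '[{"tx": 0.44,"ty": -0.01,"tz": 0.49,"ax": 0,"ay": -0.95,"az": 0,"fingers": 0.6},{"tx": 0.47,"ty": -0.01,"tz": 0.46,"ax": 0,"ay": -0.95,"az": 0,"fingers": 0.6},{"tx": 0.5,"ty": -0.01,"tz": 0.43,"ax": 0,"ay": -0.95,"az": 0,"fingers": 0.6},{"tx": 0.53,"ty": -0.01,"tz": 0.39,"ax": 0,"ay": -0.95,"az": 0,"fingers": 0.6},{"tx": 0.55,"ty": -0.01,"tz": 0.36,"ax": 0,"ay": -0.95,"az": 0,"fingers": 0.6},{"tx": 0.57,"ty": -0.01,"tz": 0.32,"ax": 0,"ay": -0.95,"az": 0,"fingers": 0.6},{"tx": 0.59,"ty": -0.01,"tz": 0.28,"ax": 0,"ay": -0.95,"az": 0,"fingers": 0.6},{"tx": 0.61,"ty": -0.01,"tz": 0.24,"ax": 0,"ay": -0.95,"az": 0,"fingers": 0.6}]'

```text
clock: 7.3
eef_pos: [0.4302, 0.0869, 0.1734]
ee_rot: [[-0.739, -0.255, 0.623], [-0.195, 0.967, 0.164], [-0.644, -0.0, -0.765]]
ft_force: [0.0, 0.7, 0.2]
gripper_width: 0.796
```

carry_out --moves '[{"tx": 0,"ty": 0,"tz": 0,"ax": 0,"ay": 0,"az": 0,"fingers": 0.6},{"tx": 0,"ty": 0,"tz": 0,"ax": 0,"ay": 0,"az": 0,"fingers": 0.6}]'

```text
clock: 7.5
eef_pos: [0.4308, 0.0866, 0.1746]
ee_rot: [[-0.741, -0.254, 0.621], [-0.195, 0.967, 0.163], [-0.642, -0.0, -0.766]]
ft_force: [-0.1, -0.7, 0.1]
gripper_width: 0.803
```

Run:
```python
from h import *
import cv2
np.set_printoptions(precision=4,suppress=True)
c=env.calibration("wrist");i=env.get_image("wrist");s=env.read_state();print(s["clock"],s["eef_pos"],s["joint_positions"].round(1))
cv2.imwrite("pics/w3.png",i[:,:,::-1]);np.save("w3.npy",c,allow_pickle=True)
for lean in(38,40,42):
  t=np.radians(lean); f=lambda d,y,h:proj("wrist",rk(-.045-h*np.sin(t)+d*np.cos(t),y,.012+h*np.cos(t)+d*np.sin(t)),c)
  print(lean,"front lid",f(0,.022,.155),f(0,-.022,.155),"back",f(.09,.022,.155),f(.09,-.022,.155),"disc",f(.045,0,.16))
u=frame(YAW,-50);G=rk(-.1088,0,.1147)+.002*u[:,2];plan([(G,u,6)])
```

```text
7.55 [0.4313 0.0868 0.1752] [  -9.7  -31.   131.6   22.3   44.3 -125.6]
38 front lid [327.4946 223.8509] [250.1118 223.9059] back [321.7912 353.4749] [254.5526 353.5429] disc [288.6035 297.8569]
40 front lid [327.8697 214.7507] [249.8191 214.8046] back [322.6641 349.9843] [253.8925 350.0532] disc [288.6872 290.9286]
42 front lid [328.2041 205.4089] [249.5566 205.4616] back [323.5457 345.9752] [253.2252 346.0451] disc [288.7683 283.5113]
-- 6
[0.01 0.01 0.44] [0. 0. 0.]
[0.01 0.01 0.44] [0. 0. 0.]
[0.01 0.01 0.44] [0. 0. 0.]
[0.01 0.01 0.44] [0. 0. 0.]
[0.01 0.01 0.44] [0. 0. 0.]
[0.01 0.01 0.44] [0. 0. 0.]
```

View pics/w3.png

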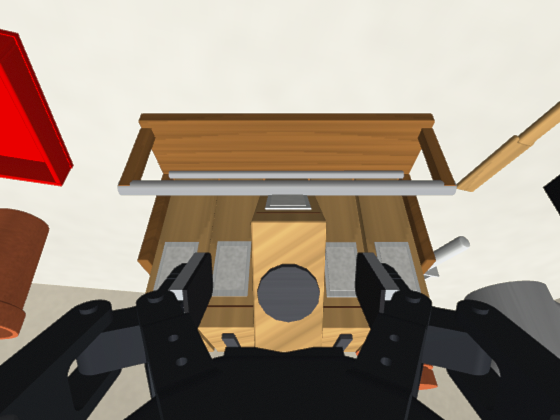

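The case leans about 39°, with its front lid edge at row 220 and the disc at (289,292). It is centred between the jaws, so I'll advance and grip.

carry_out --moves '[{"tx": 0.01,"ty": 0.01,"tz": 0.44,"ax": 0,"ay": 0,"az": 0,"fingers": 0.6},{"tx": 0.01,"ty": 0.01,"tz": 0.44,"ax": 0,"ay": 0,"az": 0,"fingers": 0.6},{"tx": 0.01,"ty": 0.01,"tz": 0.44,"ax": 0,"ay": 0,"az": 0,"fingers": 0.6},{"tx": 0.01,"ty": 0.01,"tz": 0.44,"ax": 0,"ay": 0,"az": 0,"fingers": 0.6},{"tx": 0.01,"ty": 0.01,"tz": 0.44,"ax": 0,"ay": 0,"az": 0,"fingers": 0.6},{"tx": 0.01,"ty": 0.01,"tz": 0.44,"ax": 0,"ay": 0,"az": 0,"fingers": 0.6},{"tx": 0,"ty": 0,"tz": 0,"ax": 0,"ay": 0,"az": 0,"fingers": 0.6}]'

```text
clock: 8.25
eef_pos: [0.4789, 0.1019, 0.1115]
ee_rot: [[-0.742, -0.256, 0.62], [-0.196, 0.967, 0.165], [-0.641, 0.001, -0.767]]
ft_force: [-0.0, 0.5, 1.0]
gripper_width: 0.8
```

carry_out --moves '[{"tx": 0,"ty": 0,"tz": 0,"ax": 0,"ay": 0,"az": 0,"fingers": -1},{"tx": 0,"ty": 0,"tz": 0,"ax": 0,"ay": 0,"az": 0,"fingers": -1},{"tx": 0,"ty": 0,"tz": 0,"ax": 0,"ay": 0,"az": 0,"fingers": -1},{"tx": 0,"ty": 0,"tz": 0,"ax": 0,"ay": 0,"az": 0,"fingers": -1},{"tx": 0,"ty": 0,"tz": 0,"ax": 0,"ay": 0,"az": 0,"fingers": -1},{"tx": 0,"ty": 0,"tz": 0,"ax": 0,"ay": 0,"az": 0,"fingers": -1}]' --squeeze 70

```text
clock: 8.85
eef_pos: [0.4781, 0.1012, 0.1126]
ee_rot: [[-0.74, -0.255, 0.623], [-0.195, 0.967, 0.164], [-0.644, -0.0, -0.765]]
ft_force: [-0.5, 1.9, 6.5]
gripper_width: 0.51
```

Run:
```python
from h import *
import cv2
s=env.read_state();print(s["clock"],s["eef_pos"].round(4),s["joint_positions"].round(1),s["ft_force"].round(1),s["gripper_width"])
a=env.get_image("scene")[150:310,220:440];b=env.get_image("wrist")
cv2.imwrite("pics/grip.png",np.hstack([cv2.resize(a,(440,320)),cv2.resize(b,(357,320)[:2])])[:,:,::-1])
p,r=s["eef_pos"],s["ee_rot"]
up=r@np.array([-np.cos(0),0,0])
F=frame(YAW,-50)
z=F[:,2]
# lift: case-frame up = -z tool ; go up along it 60mm w/ slight vertical
plan([(p-.06*z+[0,0,.03],F,5)])
```

```text
8.85 [0.4781 0.1012 0.1126] [  -5.1  -17.6  131.8   26.    29.9 -128.4] [-0.5  1.9  6.5] 0.5097646470324569
-- 5
[-0.13  0.   -0.55] [0. 0. 0.]
[-0.13 -0.   -0.55] [0. 0. 0.]
[-0.13 -0.   -0.55] [0. 0. 0.]
[-0.13 -0.   -0.55] [0. 0. 0.]
[-0.13 -0.   -0.55] [0. 0. 0.]
```

View pics/grip.png

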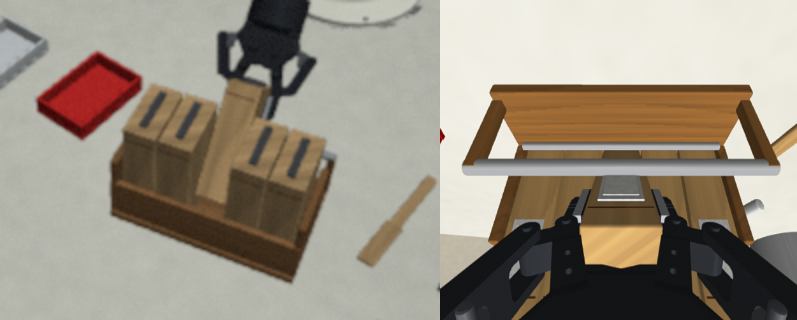

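Gripped: opening about 43 mm with both pads at the spine edges, and the case leaning on the rail. Now I'll lift straight up.

carry_out --moves '[{"tx": -0.2,"ty": 0,"tz": -0.23,"ax": 0,"ay": 0,"az": 0,"fingers": -1},{"tx": -0.32,"ty": 0,"tz": -0.38,"ax": 0,"ay": 0,"az": 0,"fingers": -1},{"tx": -0.32,"ty": 0,"tz": -0.38,"ax": 0,"ay": 0,"az": 0,"fingers": -1},{"tx": -0.32,"ty": 0,"tz": -0.38,"ax": 0,"ay": 0,"az": 0,"fingers": -1},{"tx": -0.32,"ty": 0,"tz": -0.38,"ax": 0,"ay": 0,"az": 0,"fingers": -1},{"tx": -0.32,"ty": 0,"tz": -0.38,"ax": 0,"ay": 0,"az": 0,"fingers": -1},{"tx": -0.32,"ty": 0,"tz": -0.38,"ax": 0,"ay": 0,"az": 0,"fingers": -1}]'

```text
clock: 9.65
eef_pos: [0.4773, 0.1012, 0.2107]
ee_rot: [[-0.742, -0.255, 0.62], [-0.196, 0.967, 0.163], [-0.641, -0.0, -0.767]]
ft_force: [-0.4, 0.2, -2.8]
gripper_width: 0.506
```

carry_out --moves '[{"tx": -0.5,"ty": 0,"tz": -0.6,"ax": 0,"ay": 0,"az": 0,"fingers": -1},{"tx": -0.5,"ty": 0,"tz": -0.6,"ax": 0,"ay": 0,"az": 0,"fingers": -1},{"tx": -0.5,"ty": 0,"tz": -0.6,"ax": 0,"ay": 0,"az": 0,"fingers": -1},{"tx": -0.5,"ty": 0,"tz": -0.6,"ax": 0,"ay": 0,"az": 0,"fingers": -1},{"tx": -0.5,"ty": 0,"tz": -0.6,"ax": 0,"ay": 0,"az": 0,"fingers": -1},{"tx": 0,"ty": 0,"tz": 0,"ax": 0,"ay": 0,"az": 0,"fingers": -1}]'

```text
clock: 10.25
eef_pos: [0.4778, 0.101, 0.3306]
ee_rot: [[-0.739, -0.254, 0.624], [-0.195, 0.967, 0.163], [-0.645, -0.002, -0.764]]
ft_force: [-0.1, -0.0, -4.5]
gripper_width: 0.507
```

Run:
```python
from h import *
import cv2
c=env.calibration("wrist");np.save("w4.npy",c,allow_pickle=True)
a=env.get_image("scene")[90:310,180:440];b=env.get_image("wrist")
s=env.read_state();print(s["clock"],s["eef_pos"].round(4),s["ee_rot"].round(3).tolist(),s["joint_positions"].round(1),s["ft_force"].round(1),s["gripper_width"])
cv2.imwrite("pics/lift.png",np.hstack([cv2.resize(a,(390,330)),cv2.resize(b,(410,308)) if 0 else cv2.copyMakeBorder(cv2.resize(b,(410,308)),0,22,0,0,0)])[:,:,::-1])
```

```text
10.35 [0.4772 0.1011 0.3267] [[-0.742, -0.255, 0.621], [-0.195, 0.967, 0.163], [-0.642, -0.0, -0.767]] [  -5.1  -27.7  112.2   14.9   58.2 -113.5] [-0.9  0.5 -5.2] 0.5081298543603849
```

View pics/lift.png

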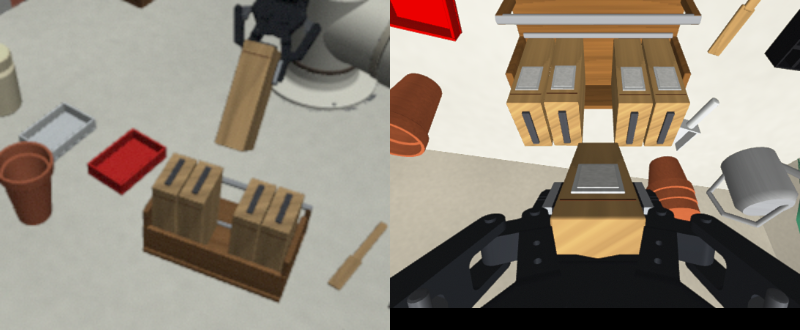

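The case is out cleanly, about 0.5 kg, with the other four standing and the spine towards the robot. Next I'll plan the transfer.

Run:
```python
from h import *
plan([(rk(-.03,0,.30,TYAW,TRAY),frame(TYAW,-89.5),20)])
```

```text
-- 20
[ 0.11 -0.7  -0.03] [0.06 0.49 0.15]
[ 0.1  -0.7  -0.03] [0.06 0.49 0.15]
[ 0.09 -0.71 -0.02] [0.06 0.49 0.15]
[ 0.09 -0.71 -0.01] [0.06 0.49 0.15]
[ 0.08 -0.71 -0.01] [0.06 0.49 0.15]
[ 0.07 -0.71 -0.  ] [0.06 0.49 0.15]
[ 0.06 -0.71  0.  ] [0.06 0.49 0.15]
[ 0.06 -0.71  0.01] [0.06 0.49 0.15]
[ 0.05 -0.71  0.01] [0.06 0.49 0.15]
[ 0.04 -0.71  0.02] [0.06 0.49 0.15]
[ 0.03 -0.71  0.02] [0.06 0.49 0.15]
[ 0.02 -0.71  0.02] [0.06 0.49 0.15]
[ 0.02 -0.71  0.03] [0.06 0.49 0.15]
[ 0.01 -0.71  0.03] [0.06 0.49 0.15]
[-0.   -0.71  0.03] [0.06 0.49 0.15]
[-0.01 -0.71  0.04] [0.06 0.49 0.15]
[-0.02 -0.71  0.04] [0.06 0.49 0.15]
[-0.03 -0.71  0.04] [0.06 0.49 0.15]
[-0.04 -0.71  0.04] [0.06 0.49 0.15]
[-0.05 -0.71  0.04] [0.06 0.49 0.15]
```

carry_out --moves '[{"tx": 0.11,"ty": -0.7,"tz": -0.03,"ax": 0.06,"ay": 0.49,"az": 0.15,"fingers": -1},{"tx": 0.1,"ty": -0.7,"tz": -0.03,"ax": 0.06,"ay": 0.49,"az": 0.15,"fingers": -1},{"tx": 0.09,"ty": -0.71,"tz": -0.02,"ax": 0.06,"ay": 0.49,"az": 0.15,"fingers": -1},{"tx": 0.09,"ty": -0.71,"tz": -0.01,"ax": 0.06,"ay": 0.49,"az": 0.15,"fingers": -1},{"tx": 0.08,"ty": -0.71,"tz": -0.01,"ax": 0.06,"ay": 0.49,"az": 0.15,"fingers": -1},{"tx": 0.07,"ty": -0.71,"tz": 0,"ax": 0.06,"ay": 0.49,"az": 0.15,"fingers": -1},{"tx": 0.06,"ty": -0.71,"tz": 0,"ax": 0.06,"ay": 0.49,"az": 0.15,"fingers": -1}]'

```text
clock: 11.05
eef_pos: [0.494, -0.0481, 0.3165]
ee_rot: [[-0.886, -0.179, 0.429], [-0.153, 0.984, 0.093], [-0.438, 0.017, -0.899]]
ft_force: [0.1, 1.0, -3.6]
gripper_width: 0.508
```

carry_out --moves '[{"tx": 0.06,"ty": -0.71,"tz": 0.01,"ax": 0.06,"ay": 0.49,"az": 0.15,"fingers": -1},{"tx": 0.05,"ty": -0.71,"tz": 0.01,"ax": 0.06,"ay": 0.49,"az": 0.15,"fingers": -1},{"tx": 0.04,"ty": -0.71,"tz": 0.02,"ax": 0.06,"ay": 0.49,"az": 0.15,"fingers": -1},{"tx": 0.03,"ty": -0.71,"tz": 0.02,"ax": 0.06,"ay": 0.49,"az": 0.15,"fingers": -1},{"tx": 0.02,"ty": -0.71,"tz": 0.02,"ax": 0.06,"ay": 0.49,"az": 0.15,"fingers": -1},{"tx": 0.02,"ty": -0.71,"tz": 0.03,"ax": 0.06,"ay": 0.49,"az": 0.15,"fingers": -1}]'

```text
clock: 11.65
eef_pos: [0.5086, -0.1749, 0.3089]
ee_rot: [[-0.964, -0.112, 0.242], [-0.105, 0.994, 0.042], [-0.245, 0.015, -0.969]]
ft_force: [-0.5, -0.4, -3.5]
gripper_width: 0.509
```

carry_out --moves '[{"tx": 0.01,"ty": -0.71,"tz": 0.03,"ax": 0.06,"ay": 0.49,"az": 0.15,"fingers": -1},{"tx": 0,"ty": -0.71,"tz": 0.03,"ax": 0.06,"ay": 0.49,"az": 0.15,"fingers": -1},{"tx": -0.01,"ty": -0.71,"tz": 0.04,"ax": 0.06,"ay": 0.49,"az": 0.15,"fingers": -1},{"tx": -0.02,"ty": -0.71,"tz": 0.04,"ax": 0.06,"ay": 0.49,"az": 0.15,"fingers": -1},{"tx": -0.03,"ty": -0.71,"tz": 0.04,"ax": 0.06,"ay": 0.49,"az": 0.15,"fingers": -1},{"tx": -0.04,"ty": -0.71,"tz": 0.04,"ax": 0.06,"ay": 0.49,"az": 0.15,"fingers": -1},{"tx": -0.05,"ty": -0.71,"tz": 0.04,"ax": 0.06,"ay": 0.49,"az": 0.15,"fingers": -1},{"tx": 0,"ty": 0,"tz": 0,"ax": 0,"ay": 0,"az": 0,"fingers": -1}]'

```text
clock: 12.45
eef_pos: [0.5261, -0.3241, 0.2993]
ee_rot: [[-0.999, -0.035, 0.007], [-0.035, 0.999, -0.004], [-0.007, -0.004, -1.0]]
ft_force: [0.6, 0.7, -4.9]
gripper_width: 0.51
```

Run:
```python
from h import *
import cv2
c=env.calibration("wrist")
b=env.get_image("wrist");s=env.read_state();print(s["clock"],s["eef_pos"].round(4),s["ee_rot"].round(3).tolist(),s["joint_positions"].round(1),s["ft_force"].round(1),s["gripper_width"])
np.save("w5.npy",c,allow_pickle=True);cv2.imwrite("pics/w5.png",b[:,:,::-1])
print("gp0 cam in tool",(s["ee_rot"].T@(np.array(c["cam_to_world"])[:3,3]-s["eef_pos"])).round(4))
for q in[(.07,.047),(.07,-.047),(-.07,-.047),(-.07,.047)]: print(q,proj("wrist",rk(*q,.03,TYAW,TRAY),c))
p,r=s["eef_pos"],s["ee_rot"]
for e in(-2,0,2):
  E=r@R.from_euler('y',e,degrees=True).as_matrix()
  f=lambda d,y,h:proj("wrist",p+r@[0,0,-.002]+E@[-(d-.015),y,-(h-.120)],c).round(1)
  print(e,"lid",f(0,.022,.155),f(0,-.022,.155),"bottom",f(0,.022,0),f(0,-.022,0))
```

```text
12.5 [ 0.5261 -0.323   0.2998] [[-0.999, -0.036, 0.009], [-0.036, 0.999, -0.003], [-0.009, -0.003, -1.0]] [ -38.8   12.8   71.6    0.2   95.1 -130.8] [-0.6  0.7 -4. ] 0.5039041680774515
gp0 cam in tool [ 0.0672 -0.0027 -0.1257]
(0.07, 0.047) [320.56189941 250.55821745]
(0.07, -0.047) [251.98913885 250.4940021 ]
(-0.07, -0.047) [248.903099   146.49688238]
(-0.07, 0.047) [324.14755878 146.4986834 ]
-2 lid [360.7 291.4] [223.4 291.6] bottom [314.1 199. ] [259.5 199. ]
0 lid [360.9 295.7] [223.3 295.8] bottom [314.2 194. ] [259.4 194.1]
2 lid [361.  299.9] [223.2 300.1] bottom [314.4 189. ] [259.2 189.1]
```

View pics/w5.png

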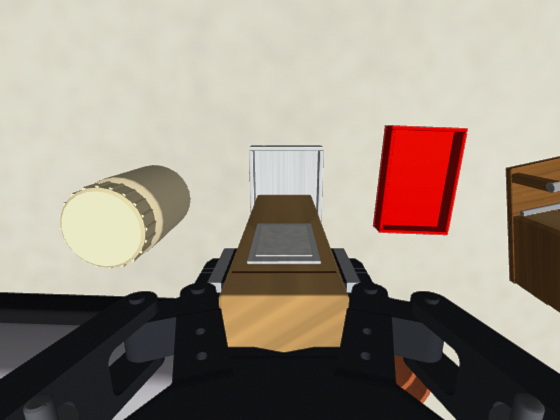

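The tray's front rim is at row 147, columns 250–324, within 1–2 px of the prediction. The case hangs square to the tool with its lower front edge at row 195, so I'll descend.

carry_out --moves '[{"tx": 0,"ty": 0,"tz": 0.5,"ax": 0,"ay": 0.12,"az": 0,"fingers": -1},{"tx": 0,"ty": 0,"tz": 0.8,"ax": 0,"ay": 0,"az": 0,"fingers": -1},{"tx": 0,"ty": 0,"tz": 0.8,"ax": 0,"ay": 0,"az": 0,"fingers": -1},{"tx": 0,"ty": 0,"tz": 0.8,"ax": 0,"ay": 0,"az": 0,"fingers": -1},{"tx": 0,"ty": 0,"tz": 0.8,"ax": 0,"ay": 0,"az": 0,"fingers": -1},{"tx": 0,"ty": 0,"tz": 0.8,"ax": 0,"ay": 0,"az": 0,"fingers": -1},{"tx": 0,"ty": 0,"tz": 0.5,"ax": 0,"ay": 0,"az": 0,"fingers": -1},{"tx": 0,"ty": 0,"tz": 0,"ax": 0,"ay": 0,"az": 0,"fingers": -1}]'

```text
clock: 13.3
eef_pos: [0.5259, -0.322, 0.1498]
ee_rot: [[-0.999, -0.037, 0.0], [-0.037, 0.999, -0.003], [-0.0, -0.003, -1.0]]
ft_force: [-0.6, 0.3, -4.9]
gripper_width: 0.506
```

carry_out --moves '[{"tx": 0,"ty": 0,"tz": 0.2,"ax": 0,"ay": 0,"az": 0,"fingers": -1},{"tx": 0,"ty": 0,"tz": 0.15,"ax": 0,"ay": 0,"az": 0,"fingers": -1},{"tx": 0,"ty": 0,"tz": 0.1,"ax": 0,"ay": 0,"az": 0,"fingers": -1},{"tx": 0,"ty": 0,"tz": 0,"ax": 0,"ay": 0,"az": 0,"fingers": -1}]'

```text
clock: 13.7
eef_pos: [0.527, -0.3232, 0.1389]
ee_rot: [[-0.999, -0.037, 0.004], [-0.037, 0.999, -0.006], [-0.003, -0.006, -1.0]]
ft_force: [0.1, -0.0, -4.4]
gripper_width: 0.508
```

carry_out --moves '[{"tx": 0,"ty": 0,"tz": 0.1,"ax": 0,"ay": 0,"az": 0,"fingers": -1},{"tx": 0,"ty": 0,"tz": 0.1,"ax": 0,"ay": 0,"az": 0,"fingers": -1},{"tx": 0,"ty": 0,"tz": 0.1,"ax": 0,"ay": 0,"az": 0,"fingers": -1},{"tx": 0,"ty": 0,"tz": 0,"ax": 0,"ay": 0,"az": 0,"fingers": -1}]'

```text
clock: 14.1
eef_pos: [0.5269, -0.3232, 0.1294]
ee_rot: [[-0.999, -0.037, 0.003], [-0.037, 0.999, -0.005], [-0.003, -0.005, -1.0]]
ft_force: [-0.4, -0.8, -3.4]
gripper_width: 0.506
```

carry_out --moves '[{"tx": 0,"ty": 0,"tz": 0.06,"ax": 0,"ay": 0,"az": 0,"fingers": -1},{"tx": 0,"ty": 0,"tz": 0.05,"ax": 0,"ay": 0,"az": 0,"fingers": -1},{"tx": 0,"ty": 0,"tz": 0,"ax": 0,"ay": 0,"az": 0,"fingers": -1}]'

```text
clock: 14.4
eef_pos: [0.527, -0.3234, 0.1266]
ee_rot: [[-0.999, -0.037, 0.003], [-0.037, 0.999, -0.006], [-0.003, -0.006, -1.0]]
ft_force: [0.4, 0.9, -4.1]
gripper_width: 0.51
```

carry_out --moves '[{"tx": 0,"ty": 0,"tz": 0.05,"ax": 0,"ay": 0,"az": 0,"fingers": -1},{"tx": 0,"ty": 0,"tz": 0.05,"ax": 0,"ay": 0,"az": 0,"fingers": -1},{"tx": 0,"ty": 0,"tz": 0,"ax": 0,"ay": 0,"az": 0,"fingers": -1}]'

```text
clock: 14.7
eef_pos: [0.527, -0.3236, 0.1263]
ee_rot: [[-0.999, -0.037, 0.005], [-0.037, 0.999, -0.007], [-0.004, -0.007, -1.0]]
ft_force: [-12.4, 5.2, 25.7]
gripper_width: 0.507
```

Contact found. I'll ease off a little before releasing.

carry_out --moves '[{"tx": 0,"ty": 0,"tz": -0.05,"ax": 0,"ay": 0,"az": 0,"fingers": -1},{"tx": 0,"ty": 0,"tz": 0,"ax": 0,"ay": 0,"az": 0,"fingers": -1}]'

```text
clock: 14.9
eef_pos: [0.527, -0.3235, 0.1263]
ee_rot: [[-0.999, -0.037, 0.004], [-0.037, 0.999, -0.006], [-0.004, -0.007, -1.0]]
ft_force: [-6.1, 1.9, 11.8]
gripper_width: 0.507
```

carry_out --moves '[{"tx": 0,"ty": 0,"tz": -0.02,"ax": 0,"ay": 0,"az": 0,"fingers": -1},{"tx": 0,"ty": 0,"tz": 0,"ax": 0,"ay": 0,"az": 0,"fingers": -1}]'

```text
clock: 15.1
eef_pos: [0.5271, -0.3235, 0.1263]
ee_rot: [[-0.999, -0.037, 0.004], [-0.037, 0.999, -0.006], [-0.004, -0.006, -1.0]]
ft_force: [-5.4, 1.5, 7.5]
gripper_width: 0.505
```

Run:
```python
from h import *
import cv2
s=env.read_state();print(s["clock"],s["eef_pos"].round(4),s["ft_force"].round(1),s["wrist_torque"].round(2))
a=env.get_image("scene")[70:250,120:330];b=env.get_image("wrist")
cv2.imwrite("pics/set.png",np.hstack([cv2.resize(a,(373,320),interpolation=cv2.INTER_CUBIC),cv2.resize(b,(427,320))])[:,:,::-1])
```

```text
15.1 [ 0.5271 -0.3235  0.1263] [-5.4  1.5  7.5] [0.47 0.71 0.04]
```

View pics/set.png

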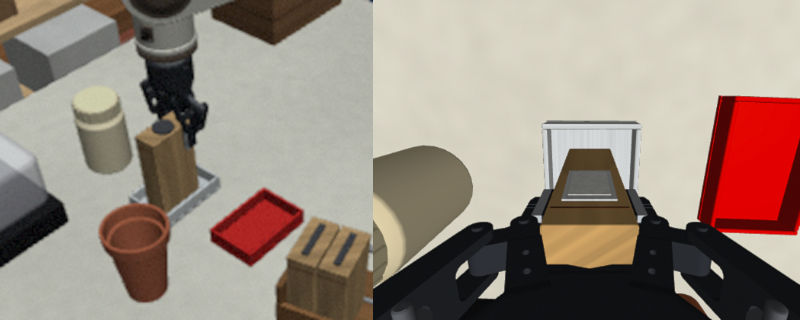

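The picture shows the case standing in the grey tray, centred, with its spine towards the robot. I'll release gently.

carry_out --moves '[{"tx": 0,"ty": 0,"tz": -0.01,"ax": 0,"ay": 0,"az": 0,"fingers": -1},{"tx": 0,"ty": 0,"tz": 0,"ax": 0,"ay": 0,"az": 0,"fingers": 0.1},{"tx": 0,"ty": 0,"tz": 0,"ax": 0,"ay": 0,"az": 0,"fingers": 0.2},{"tx": 0,"ty": 0,"tz": 0,"ax": 0,"ay": 0,"az": 0,"fingers": 0.35},{"tx": 0,"ty": 0,"tz": 0,"ax": 0,"ay": 0,"az": 0,"fingers": 0.4},{"tx": 0,"ty": 0,"tz": 0,"ax": 0,"ay": 0,"az": 0,"fingers": 0.4},{"tx": 0,"ty": 0,"tz": 0,"ax": 0,"ay": 0,"az": 0,"fingers": 0.4}]' --squeeze 20

```text
clock: 15.9
eef_pos: [0.5271, -0.3233, 0.126]
ee_rot: [[-0.999, -0.037, 0.004], [-0.037, 0.999, -0.006], [-0.003, -0.006, -1.0]]
ft_force: [0.1, -0.4, -0.1]
gripper_width: 0.7
```

carry_out --moves '[{"tx": 0,"ty": 0,"tz": -0.3,"ax": 0,"ay": 0,"az": 0,"fingers": 0.4},{"tx": 0,"ty": 0,"tz": -0.5,"ax": 0,"ay": 0,"az": 0,"fingers": 0.4},{"tx": 0,"ty": 0,"tz": -0.8,"ax": 0,"ay": 0,"az": 0,"fingers": 0.4},{"tx": 0,"ty": 0,"tz": -0.9,"ax": 0,"ay": 0,"az": 0,"fingers": 0.4},{"tx": 0,"ty": 0,"tz": -0.9,"ax": 0,"ay": 0,"az": 0,"fingers": 0.4},{"tx": 0,"ty": 0,"tz": -0.9,"ax": 0,"ay": 0,"az": 0,"fingers": 0.4},{"tx": 0,"ty": 0,"tz": -0.9,"ax": 0,"ay": 0,"az": 0,"fingers": 0.4},{"tx": 0,"ty": 0,"tz": 0,"ax": 0,"ay": 0,"az": 0,"fingers": 0.4}]'

```text
clock: 16.7
eef_pos: [0.5271, -0.3229, 0.2877]
ee_rot: [[-0.999, -0.037, 0.009], [-0.037, 0.999, -0.01], [-0.009, -0.01, -1.0]]
ft_force: [0.5, 0.1, -0.0]
gripper_width: 0.7
```

Run:
```python
from h import *
import cv2
s=env.read_state();print(s["clock"],s["eef_pos"].round(4),s["ft_force"].round(1))
a=env.get_image("scene")[70:310,120:440];b=env.get_image("wrist")
cv2.imwrite("pics/fin.png",np.hstack([cv2.resize(a,(400,300),interpolation=cv2.INTER_CUBIC),cv2.resize(b,(400,300))])[:,:,::-1])
```

```text
16.7 [ 0.5271 -0.3229  0.2877] [ 0.5  0.1 -0. ]
```

View pics/fin.png

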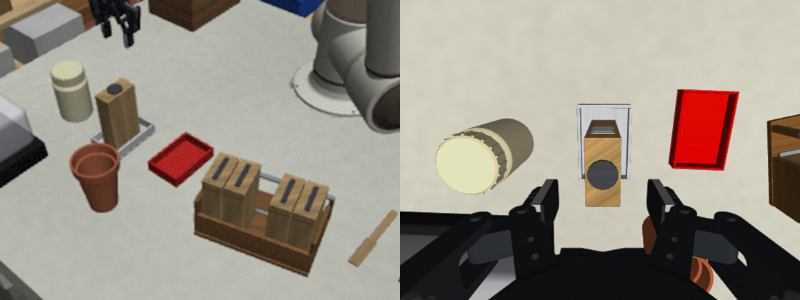

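The case stands upright in the tray with its spine to the front. The other four are in the rack and the hand is clear, so I'm handing in.

```bash
python3 -c "
from bench import env
print(env.job_done())"
```

```text
the job is handed in; nothing more can be done
None
```

The disc case is standing upright in the aluminium tray, spine towards the robot, and the job was handed in at about 17 s of the 54 s limit. I hooked the case, which was in the middle place, behind its top edge. I tipped it onto the front rail at about 39°, gripped it across the spine edges, lifted it straight up, carried it over and set it down.

- **Final check:** the last pictures (scene and wrist) show the case centred in the tray. The other four cases are still in the rack and the canister, pot and red tray are in place. The hand is clear, with the wrist force near zero.
- **Not rechecked:** the scoop and plug tray were outside that last crop. The arm did not go near them after the tipping.
- **Set-down:** contact came about 3 mm higher than I had calculated. The wrist force rose to about 26 N (with the case's weight, about 30 N on the tray floor), and I eased it to about 7 N before letting go. After release I saw no lean.
- **Refused calls:** the first three move calls were refused because of missing keys, and nothing moved.
- **Camera disagreement:** the scene and top cameras differed by up to 12 mm on the tray's position. The wrist camera agreed with the top camera to about 2 mm, so I used that.

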